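# Load an eye link into a drilling jig against its hidden stop

## Robot

A 6-joint arm with a two-finger parallel gripper is mounted at the origin on a cart in front of the work surface, level with it; the furniture and walls round the work are solid. World frame = base frame: x ahead of the robot, y to its left, z up, the work surface at z = 0. Lengths are in mm, angles in rad, forces in N, time in s.
With the tool pointing down it reaches from about 350 to 975 mm from the base axis. Payload 7.1 kg.
Tool frame: the origin (TCP) lies at the very end of the fingers, on their centre line; the grasp point (between the pads) lies 19 mm behind it; x points along the fingers, y is the direction in which the jaws open and shut, and the axes are right-handed (so a half turn about x gives the same grasp; the last joint's range is limited). The gripper opens to 88 mm and grips with 3 to 60 N. Pads are 20 mm wide; open, the fingers measure 115 mm over their backs; the gripper's body (75 mm by 178 mm) begins 61 mm behind the grasp point.
Start: joints at [1.203, 0.423, 1.63, -0, 1.089, -0.019], TCP at [213.574, 587.359, 222.675] pointing down, gripper open.
Joint ranges: [-3, 3], [-0.9, 2.11], [0.09, 2.58], [-1.31, 4.45], [0.11, 2.69], [-2.54, 2.54]. Speed limits (rad/s): [2.39, 2.39, 3.01, 3.14, 3.14, 3.14].

## Interface

Orientations are given as a rotation vector (axis times angle).
In Python, from workcell import ctrl gives the robot as it stands. The module is installed in compiled form; this text tells all that it offers.
- The arm moves only by the tool carry_out, never from a script. Its argument "commands" is a list of rows, each a list of 6 numbers: the shift along the tool's x, y, z in m, then the turn, a rotation vector about the tool's x, y, z in degrees. In form: [[tx, ty, tz, rx, ry, rz], ...]. A call has 1 to 8 rows; each row shifts and turns the pose as measured when the row begins, along the tool's axes as they then stand; what a row does not reach is not made up. A row lasts 1/8 s, in which the tool goes at most 62.5 mm and 10.7 degrees, less where a joint would pass 70% of its speed; a pose out of reach is approached as far as the arm can. A call with a gripper value outside its range is refused whole. "grip" is the closure, from 0 (fully open) to 1 (shut), set as the call begins (left out, the last holds). The fingers move at their own pace and stop on an object; the grip force is fixed at half the most. Time passes only in rows, so rows that do not move let the fingers close. It gives the time, the measured TCP pose, the force and the opening at its end, in the units of the state.
- ctrl.get_obs(): the state, without advancing time (a new reading comes with each control period).
- ctrl.get_image(name): name is "scene" or "top" or "wrist"; returns a dict with "pixels" (480x640x3 uint8, blue, green, red), "intrinsics" (3x3 intrinsics, pixels), "rvec" (rotation vector, rad) and "tvec" (3), from world to camera coordinates, as OpenCV has them. Camera axes: x right, y down, z forward; pixel columns grow to the right and rows downward; lengths in mm; the calibration is good to about 2 mm. A picture is of the moment at which its call begins. There is no depth.
- ctrl.close_job(): hands the job in, once; it reports no verdict.
The state is a dict: "t": time; "qpos": joint angles; "qvel": joint speeds; "joint_torque": joint torques, N m; "ee_pos": TCP position; "orientation": TCP orientation; "ft_force": force on the tool from outside, world axes, zero at the start; "moment": the same for the moment, N m; "width": finger opening in mm.
Only numpy, scipy, OpenCV 4.12 (cv2) and the standard library are available. Lean on these libraries where they do the work, as an engineer would, in place of code of your own. Each camera call takes 0.05 s, during which the arm holds its last target. There are 200 camera calls.

## Task

Load the loose eye link into the cross-drilling jig: slide its plain end into the tunnel, on past the light drag of the spring plunger, until you feel it come up solid against the hidden end stop - gently, because a hard shove shifts the stop's setting. Then swing the cam lever right over to lock the link there, and let go.

Things in the scene. Friction and masses are not known exactly. Their poses are not given: they have to be found in the camera images.
- link: Loose eye link of dark anodised aluminium lying flat, 0.16 to 0.28 kg: straight shank 160 long, 20 wide, 18 thick; at one end an eye (ring 34 across, bore 19, 18 thick); the other end plain and square; 189 over all. Origin: underside, middle of the shank. x runs along the shank to the plain end (shank -80 to +80, eye centre -92), y across the 20 mm width, z up.
- link_end (a point): Centre of the link's plain end face: 80 ahead of the link's origin along its x, 9 above its underside; same axes as the link.
- jig: Bare steel cross-drilling jig fixed to the table: base plate 160 x 100 x 12 (x -76 to +84), block 140 long, 56 wide, 58 high with a level tunnel, drill bush and cam lever on top. Origin: underside of the base, below the block's middle. x is the way the link slides in (mouth at -70), y points roughly to the robot, z up. Tunnel 22 wide (y -11 to 11), 20 high (z 28 to 48).
- jig_mouth (a point): Centre of the tunnel's mouth, at (-70, 0, 38) in the jig's frame, same axes; a flared lip 11 long and some 3 wider all round leads in. The link enters plain end first, lying flat, its mid-thickness at this height (37 when it rests on the tunnel floor).
- jig_plunger (a point): Spring plunger in the tunnel's +y wall, 24 past the mouth (jig x = -46): its ball presses the link against the -y wall. The end meets about 10 N of resistance as it reaches the ball, and from there on the moving link drags with a steady 6 to 10 N (this is not the stop); the drag also keeps the link where it is let go.
- jig_rear (a point): Rear of the jig's closed end cap, 150 past the mouth, same axes. The end stop sits inside the tunnel, out of sight: its flat face was set anywhere from 70 to 102 past the mouth (jig x = 0 to +32). It is rigid: there the push rises beyond the plunger's drag; some 15 N in all is plenty, and more than 22 N on the stop shifts its setting.
- lever_knob (a point): Centre of the black ball knob (24 across) at the end of the cam lever, 78 from the lever's pin on a round stem 10 thick. The pin lies along the jig's x through jig (x = -16, y = 0, z = 65); the knob swings in the jig's y-z plane at x = -16.
- cam_lever (a joint): Cam lever's angle, rad: 0 = standing up, leaning 0.15 from vertical to the jig's -y; growing values swing the knob over to +y (the robot's side) and down to the limit 1.55, 0.17 above level. From about 1.0 on the cam bears on a link in the tunnel; 5 to 12 N at the knob closes it and it stays where it is left.

How it is judged:
By the outcome, as a careful person would: the job done as asked, in the order asked, and still so for the second after the job is handed in, with the robot touching nothing.
It also fails if it takes over 61 s, if anything falls off the work surface, if the arm or the gripper's body presses on something with over 40 N, if the wrist force passes 120 N, or if a joint passes its speed limit or range.

## Working session

There is one attempt and no reset: what is moved stays moved. The work goes in short steps, Python scripts to look and compute and a tool call to move; the robot and the scene stay as the last step left them, time stands still between calls to the robot, and variables do not carry over. Pictures are saved under pics/ and viewed, about 8 in all and at most 12, crops included, and the job is handed in when it is done.

Besides the shell and the picture viewer there is one more tool, called after "Request:" as name(argument=value, ...), one argument or row to a line, values as JSON. carry_out: Moves the arm, as the interface text tells. Its arguments: {"type":"object","properties":{"commands":{"type":"array"},"grip":{"type":"number"}},"required":["commands"]}

```bash
mkdir -p pics
cat > h.py <<'E'
import numpy as np, cv2
from scipy.spatial.transform import Rotation as R
from workcell import ctrl
def cam(n):
    d=ctrl.get_image(n); d['K']=np.array(d['intrinsics'],float); d['R']=R.from_rotvec(np.ravel(d['rvec'])).as_matrix(); d['t']=np.ravel(d['tvec']).astype(float); return d
def ray(d,uv,z):
    uv=np.atleast_2d(uv).astype(float); p=np.c_[uv,np.ones(len(uv))]@np.linalg.inv(d['K']).T@d['R']
    c=-d['R'].T@d['t']; return c+p*((z-c[2])/p[:,2])[:,None]
def proj(d,X):
    x=np.atleast_2d(X)@d['R'].T+d['t']; x=x@d['K'].T; return x[:,:2]/x[:,2:]
def tri(ds,uvs):
    A=np.zeros((3,3));b=np.zeros(3)
    for d,uv in zip(ds,uvs):
        c=-d['R'].T@d['t']; v=d['R'].T@np.linalg.inv(d['K'])@np.r_[uv,1.]; v/=np.linalg.norm(v); P=np.eye(3)-np.outer(v,v); A+=P;b+=P@c
    return np.linalg.solve(A,b)
def obs():
    o=ctrl.get_obs(); Rm=R.from_rotvec(np.ravel(o['orientation'])).as_matrix(); return o,np.array(o['ee_pos']),Rm
E
python3 - <<'E'
from h import *
o,p,Rm=obs(); print(o['t'],p,Rm.round(3),o['width'],o['ft_force'])
for n in('scene','top'):
    d=cam(n); cv2.imwrite(f'pics/{n}0.png',d['pixels']); print(n,-d['R'].T@d['t'])
E
```

```text
0.0 [213.38911087 586.86432168 221.91246381] [[-0.001  0.342  0.94 ]
 [-0.001  0.94  -0.342]
 [-1.    -0.002 -0.   ]] 87.828606578527 [0.4085012  0.29645003 0.2577333 ]
scene [  14.65983468 -301.91523833  763.75131162]
top [ 357.64904115  -18.72285195 1071.08124697]
```

View pics/scene0.png

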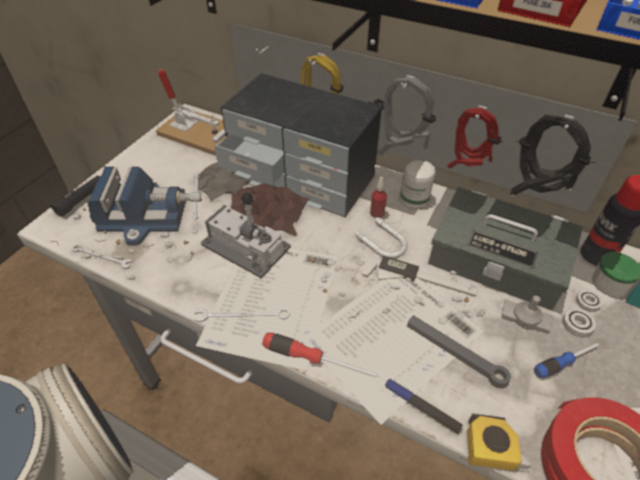

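View pics/top0.png

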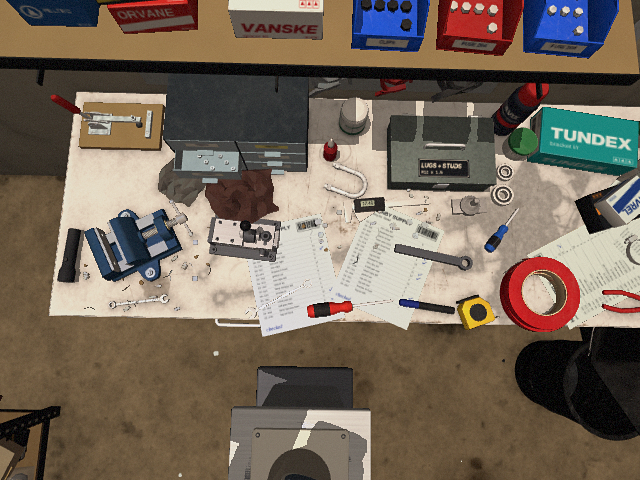

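The jig is at about (245,237) in the top view, with its mouth to the right. The link runs from its plain end at (395,247) to its eye at (462,262). I'll measure both roughly.

Run:
```python
from h import *
d=cam('top'); e=ray(d,[462,262],18)[0]; p=ray(d,[395,247],18)[0]
print('eye',e,'plain',p,np.hypot(*(p-e)[:2]), np.degrees(np.arctan2(*(p-e)[1::-1])))
print('jig block corners',ray(d,[[210,217],[280,220],[275,250],[208,246]],58))
w=cam('wrist'); o,q,Rm=obs(); print('cam in tool',Rm.T@(-w['R'].T@w['t']-q), 'cam axes in tool',(Rm.T@w['R'].T).round(2), w['K'])
b=cv2.resize(d['pixels'][200:275,195:295],None,fx=6,fy=6,interpolation=cv2.INTER_CUBIC)
b2=cv2.resize(d['pixels'][230:280,385:485],None,fx=6,fy=6,interpolation=cv2.INTER_CUBIC)[:150*2]
cv2.imwrite('pics/t1.png',np.vstack([b[:,:600],b2[:140]*0+b2[:140]]))
```

```text
eye [ 493.84652209 -376.51288248   18.        ] plain [ 526.44221212 -216.23635346   18.        ] 163.55746624800568 78.50444143971814
jig block corners [[580.54283017 220.9141329   58.        ]
 [577.34069189  58.53845786  58.        ]
 [506.68265851  67.48500504  58.        ]
 [512.42160368 221.1887421   58.        ]]
cam in tool [-161.90324807   -0.49838867  -75.51120042] cam axes in tool [[ 0.   -0.27  0.96]
 [ 1.    0.    0.  ]
 [-0.    0.96  0.27]] [[384.14349059   0.         324.56554387]
 [  0.         384.14349059 237.71334218]
 [  0.           0.           1.        ]]
```

View pics/t1.png

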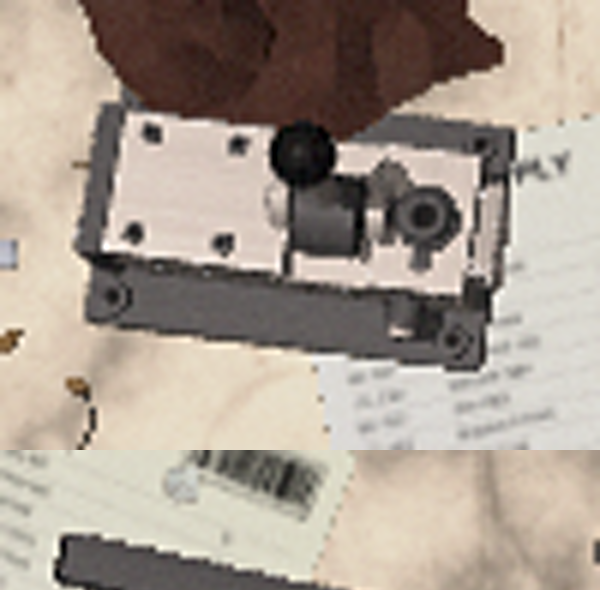

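Picture 3 shows the lever at about the knob pixel (300,155) in the crop, and the block tilted about 8°. The lip is on the right. Next I'll plan an arc to a point above the link.

```bash
cat >> h.py <<'E'
def plan(pos,head,n=None,arc=False,vmax=.058,wmax=10):
    """rows from present pose to world pos (mm), tool down, tool z heading (deg)"""
    o,p,Rm=obs(); h0=np.degrees(np.arctan2(Rm[1,2],Rm[0,2])); dh=(head-h0+180)%360-180
    L=np.linalg.norm(np.array(pos)-p)/1000*(1.12 if arc else 1)
    n=n or int(np.ceil(max(L/vmax,abs(dh)/wmax,1)))
    c=lambda q:np.array([np.hypot(q[0],q[1]),np.arctan2(q[1],q[0]),q[2]])
    uc=lambda q:np.array([q[0]*np.cos(q[1]),q[0]*np.sin(q[1]),q[2]])
    f=np.linspace(0,1,n+1)
    P=[uc(c(p)+(c(pos)-c(p))*s) if arc else p+(np.array(pos)-p)*s for s in f]
    for i in range(n):
        h=np.radians(h0+dh*f[i]); M=np.c_[[0,0,-1],[-np.sin(h),np.cos(h),0],[np.cos(h),np.sin(h),0]] 
        # tool x down, z heading, y=z×x
        M[:,1]=np.cross(M[:,2],M[:,0])
        t=M.T@(P[i+1]-P[i])/1000; print([round(float(v),4) for v in t]+[round(-dh/n,2),0,0])
    print(n,'rows; from',p.round(1),'head',round(h0,1))
E
python3 -c "
from h import *
plan([501,-341,230],-101.5,arc=True)"
```

```text
[-0.0004, -0.0038, 0.0596, np.float64(4.29), 0, 0]
[-0.0004, -0.0051, 0.0595, np.float64(4.29), 0, 0]
[-0.0004, -0.0063, 0.0592, np.float64(4.29), 0, 0]
[-0.0004, -0.0075, 0.059, np.float64(4.29), 0, 0]
[-0.0004, -0.0088, 0.0587, np.float64(4.29), 0, 0]
[-0.0004, -0.01, 0.0585, np.float64(4.29), 0, 0]
[-0.0004, -0.0112, 0.0581, np.float64(4.29), 0, 0]
[-0.0004, -0.0124, 0.0578, np.float64(4.29), 0, 0]
[-0.0004, -0.0135, 0.0574, np.float64(4.29), 0, 0]
[-0.0004, -0.0147, 0.0571, np.float64(4.29), 0, 0]
[-0.0004, -0.0159, 0.0566, np.float64(4.29), 0, 0]
[-0.0004, -0.017, 0.0562, np.float64(4.29), 0, 0]
[-0.0004, -0.0182, 0.0557, np.float64(4.29), 0, 0]
[-0.0004, -0.0193, 0.0553, np.float64(4.29), 0, 0]
[-0.0004, -0.0204, 0.0548, np.float64(4.29), 0, 0]
[-0.0004, -0.0215, 0.0542, np.float64(4.29), 0, 0]
[-0.0004, -0.0226, 0.0537, np.float64(4.29), 0, 0]
[-0.0004, -0.0237, 0.0531, np.float64(4.29), 0, 0]
[-0.0004, -0.0248, 0.0525, np.float64(4.29), 0, 0]
19 rows; from [213.5 587.1 222.2] head -20.0
```

Request:
carry_out(
  commands=[
    [-0.001,-0.004,0.06,4.3,0,0],
    [-0.001,-0.005,0.06,4.3,0,0],
    [-0.001,-0.006,0.059,4.3,0,0],
    [-0.001,-0.0075,0.059,4.3,0,0],
    [-0.001,-0.009,0.059,4.3,0,0],
    [-0.001,-0.01,0.058,4.3,0,0],
    [0,-0.011,0.058,4.3,0,0],
    [0,-0.012,0.058,4.3,0,0],
  ],
  grip=0,
)

```text
t: 1.2
ee_pos: [560.6, 264.5, 227.0]
orientation: [0.749, 1.438, -0.749]
ft_force: [0.5, 0.5, 0.4]
width: 87.7
```

Request:
carry_out(
  commands=[
    [0,-0.0135,0.057,4.3,0,0],
    [0,-0.015,0.057,4.3,0,0],
    [0,-0.016,0.057,4.3,0,0],
    [0,-0.017,0.056,4.3,0,0],
    [0,-0.018,0.056,4.3,0,0],
    [0,-0.019,0.055,4.3,0,0],
    [0,-0.02,0.055,4.3,0,0],
    [0,-0.0215,0.054,4.3,0,0],
  ],
)

```text
t: 2.2
ee_pos: [579.1, -208.2, 225.8]
orientation: [1.217, 1.203, -1.216]
ft_force: [-0.1, -0.5, -0.4]
width: 87.7
```

```bash
python3 -c "
from h import *
plan([501,-341,230],-101.5,arc=True)"
```

```text
[-0.0014, -0.0219, 0.0469, np.float64(3.64), 0, 0]
[-0.0014, -0.0228, 0.0462, np.float64(3.64), 0, 0]
[-0.0014, -0.0236, 0.0454, np.float64(3.64), 0, 0]
3 rows; from [ 579.1 -208.2  225.8] head -90.6
```

Request:
carry_out(
  commands=[
    [-0.001,-0.022,0.047,3.6,0,0],
    [-0.001,-0.023,0.046,3.6,0,0],
    [-0.001,-0.024,0.046,3.6,0,0],
  ],
)

```text
t: 2.58
ee_pos: [497.3, -346.6, 228.2]
orientation: [1.36, 1.103, -1.359]
ft_force: [0.8, 0.3, -0.3]
width: 87.7
```

Run:
```python
from h import *
d=cam('wrist'); cv2.imwrite('pics/w1.png',d['pixels']); o,p,Rm=obs(); print(p,Rm.round(3))
```

```text
[ 493.90913128 -350.91772703  228.28972193] [[-0.001  0.978 -0.21 ]
 [-0.002 -0.21  -0.978]
 [-1.    -0.     0.002]]
```

View pics/w1.png

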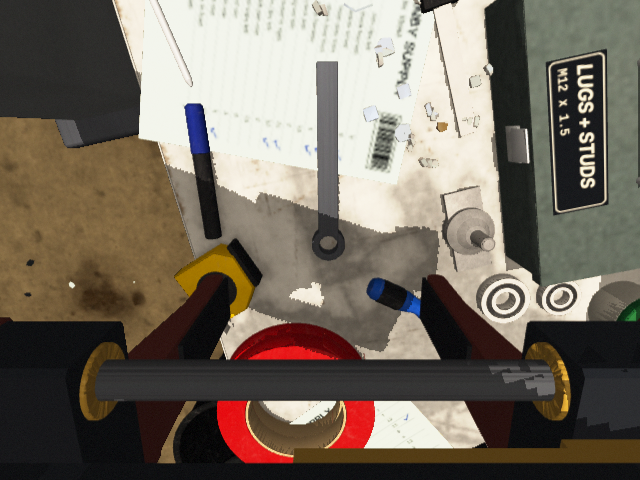

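The wrist view shows the link's eye at (328,243) and its plain end centred at (327,62), so it is nearly aligned. I'll cast rays onto the plane of its top face.

Run:
```python
from h import *
d=cam('wrist'); X=ray(d,[[328.5,243],[327.3,62]],18); e,p=X[:,:2]
u=(p-e)/np.linalg.norm(p-e); print(X,np.linalg.norm(p-e),np.degrees(np.arctan2(u[1],u[0])))
org=((e+92*u)+(p-80*u))/2; g=org-52*u; print('org',org,'grip',g)
h=np.degrees(np.arctan2(-u[1],-u[0]))
plan([g[0],g[1],60],h); plan([g[0],g[1],3],h)
```

```text
[[ 488.47411021 -387.27861277   18.        ]
 [ 522.18577502 -222.35982309   18.        ]] 168.32909294654945 78.44711360883602
org [ 506.53157678 -298.94077636] grip [ 496.11741402 -349.88727   ]
[0.0561, 0.0003, 0.0004, np.float64(-0.16), 0, 0]
[0.0561, 0.0003, 0.0004, np.float64(-0.16), 0, 0]
[0.0561, 0.0003, 0.0004, np.float64(-0.16), 0, 0]
3 rows; from [ 495.5 -348.7  228.3] head -102.0
[0.0563, 0.0002, 0.0003, np.float64(-0.12), 0, 0]
[0.0563, 0.0002, 0.0003, np.float64(-0.12), 0, 0]
[0.0563, 0.0002, 0.0003, np.float64(-0.12), 0, 0]
[0.0563, 0.0002, 0.0003, np.float64(-0.12), 0, 0]
4 rows; from [ 495.5 -348.7  228.3] head -102.0
```

Request:
carry_out(
  commands=[
    [0.056,0.0003,0.0004,-0.1,0,0],
    [0.056,0.0003,0.0004,-0.1,0,0],
    [0.056,0.0003,0.0004,-0.1,0,0],
    [0.036,0,0,0,0,0],
    [0.012,0,0,0,0,0],
    [0.005,0,0,0,0,0],
    [0,0,0,0,0,0],
  ],
)

```text
t: 3.55
ee_pos: [501.5, -350.3, 4.4]
orientation: [1.358, 1.098, -1.353]
ft_force: [-0.8, -0.4, -0.1]
width: 87.8
```

Request:
carry_out(
  commands=[
    [0.001,-0.0055,0,0,0,0],
    [0,0,0,0,0,0],
  ],
)

```text
t: 3.8
ee_pos: [497.2, -350.0, 5.8]
orientation: [1.358, 1.094, -1.351]
ft_force: [-0.6, -0.3, 0.2]
width: 87.8
```

Request:
carry_out(
  commands=[
    [0,0,0,0,0,0],
    [0,0,0,0,0,0],
    [0,0,0,0,0,0],
    [0,0,0,0,0,0],
    [0,0,0,0,0,0],
    [0,0,0,0,0,0],
  ],
  grip=1,
)

```text
t: 4.55
ee_pos: [497.7, -350.7, 7.0]
orientation: [1.358, 1.092, -1.35]
ft_force: [-0.3, 0.1, 0.2]
width: 31.4
```

Request:
carry_out(
  commands=[
    [0.004,0,0,0,0,0],
    [0.001,0,0,0,0,0],
    [0,0,0,0,0,0],
    [0,0,0,0,0,0],
  ],
)

```text
t: 5.05
ee_pos: [498.6, -351.1, 2.9]
orientation: [1.359, 1.09, -1.35]
ft_force: [-0.8, 0.8, 2.6]
width: 20.1
```

```bash
python3 -c "
from h import *
o,p,Rm=obs();print(p,Rm.round(4),o['ft_force'],o['width'])"
```

```text
[ 498.56866887 -351.12418145    2.92965314] [[ 0.0135  0.9793 -0.2022]
 [-0.0085 -0.2021 -0.9793]
 [-0.9999  0.0149  0.0056]] [-0.76482726  0.78802374  2.59287591] 20.066036544963303
```

The link is gripped at a width of 20.1. I'll lift it, level the tool and carry it to a viewing spot beside the jig.

Request:
carry_out(
  commands=[
    [-0.02,0,0,0,0.3,-0.8],
    [-0.05,0,0,0,0,0],
    [-0.05,0,0,0,0,0],
    [-0.05,0,0,0,0,0],
    [-0.045,0,0,0,0,0],
    [0,0,0,0,0,0],
  ],
)

```text
t: 5.8
ee_pos: [495.9, -349.4, 218.6]
orientation: [1.356, 1.116, -1.361]
ft_force: [-0.1, 0.1, -4.1]
width: 19.9
```

```bash
python3 -c "
from h import *
o,p,Rm=obs();print(p,Rm.round(4),o['ft_force'],o['width'])
plan([435,79,225],-97.8,arc=False,vmax=.055)"
```

```text
[ 495.8637337  -349.43751481  218.59284684] [[-0.008   0.9796 -0.2009]
 [ 0.0047 -0.2009 -0.9796]
 [-1.     -0.0088 -0.003 ]] [-0.13650775  0.08203898 -4.10699827] 19.91969047580569
[-0.0008, -0.0182, -0.0509, np.float64(-0.47), 0, 0]
[-0.0008, -0.0178, -0.0511, np.float64(-0.47), 0, 0]
[-0.0008, -0.0174, -0.0512, np.float64(-0.47), 0, 0]
[-0.0008, -0.0169, -0.0514, np.float64(-0.47), 0, 0]
[-0.0008, -0.0165, -0.0515, np.float64(-0.47), 0, 0]
[-0.0008, -0.0161, -0.0516, np.float64(-0.47), 0, 0]
[-0.0008, -0.0157, -0.0518, np.float64(-0.47), 0, 0]
[-0.0008, -0.0152, -0.0519, np.float64(-0.47), 0, 0]
8 rows; from [ 495.9 -349.4  218.6] head -101.6
```

Request:
carry_out(
  commands=[
    [-0.001,-0.018,-0.051,-0.5,-0.2,0.5],
    [-0.001,-0.018,-0.051,-0.5,0,0],
    [-0.001,-0.0175,-0.051,-0.5,0,0],
    [-0.001,-0.017,-0.051,-0.5,0,0],
    [-0.001,-0.0165,-0.0515,-0.5,0,0],
    [-0.001,-0.016,-0.0515,-0.5,0,0],
    [-0.001,-0.0155,-0.052,-0.4,0,0],
    [-0.001,-0.015,-0.052,-0.4,0,0],
  ],
)

```text
t: 6.8
ee_pos: [423.4, 88.8, 212.5]
orientation: [1.302, 1.157, -1.328]
ft_force: [1.1, 0.3, -2.3]
width: 19.8
```

Request:
carry_out(
  commands=[
    [0,0,0,0,0,0],
    [0,0,0,0,0,0],
  ],
)

```text
t: 7.05
ee_pos: [420.2, 91.4, 209.3]
orientation: [1.293, 1.164, -1.329]
ft_force: [0.0, -0.5, -3.0]
width: 19.5
```

Run:
```python
from h import *
d=cam('wrist'); cv2.imwrite('pics/w2.png',d['pixels']); o,p,Rm=obs(); print(p,Rm.round(3)); np.savez('w2.npz',**{k:d[k] for k in('K','R','t')})
```

```text
[420.23165268  91.08361505 209.30783063] [[-0.029  0.991 -0.134]
 [ 0.002 -0.134 -0.991]
 [-1.    -0.029  0.002]]
```

View pics/w2.png

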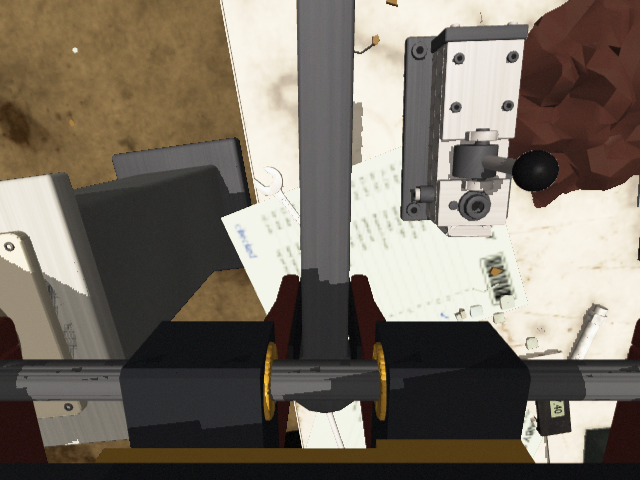

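The wrist view shows the block top at about x 440–525, y 25–225, with the knob at (535,170), and the link held straight. I'll enlarge this for the corners.

```bash
python3 -c "
import cv2
i=cv2.imread('pics/w2.png')[15:245,395:565]; cv2.imwrite('pics/w2c.png',cv2.resize(i,None,fx=2.6*1,fy=2.6,interpolation=cv2.INTER_CUBIC))"
```

```text
(no output)
```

View pics/w2c.png

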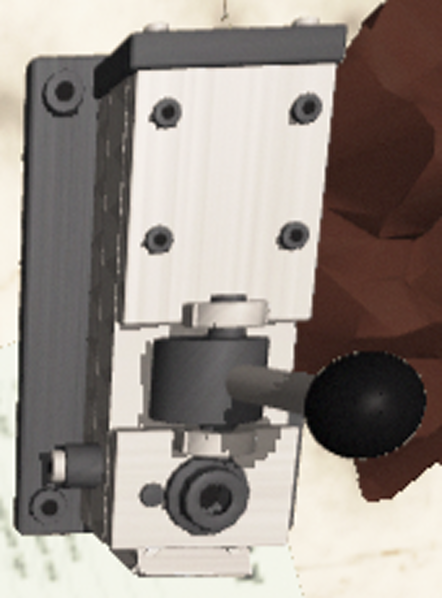

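Run:
```python
from h import *
d=dict(np.load('w2.npz')); f=lambda a:np.array(a)/2.6+[395,15]
for nm,uv,z in(('block fl fr nl nr',[[133,68],[337,65],[108,543],[290,545]],58),('base fl nl',[[30,58],[18,532]],12),('holes base f n',[[63,92],[47,506]],12),('lip',[[138,575],[250,574]],52)):
    X=ray(d,f(uv),z)[:,:2]; print(nm,X.round(1).tolist())
    if nm[0]=='b' and len(X)==4:
        print('len',np.linalg.norm(X[0]-X[2]),np.linalg.norm(X[1]-X[3]),'wid',np.linalg.norm(X[0]-X[1]),np.linalg.norm(X[2]-X[3]));c=X.mean(0)
        for a in(X[0]-X[2],X[1]-X[3]):print('ang',np.degrees(np.arctan2(a[1],a[0])))
        print('centre',c)
    if nm[:4]=='base':
        a=X[0]-X[1];u=a/np.linalg.norm(a);v=np.array([-u[1],u[0]]);print(np.linalg.norm(a),np.degrees(np.arctan2(u[1],u[0])),'org',X[1]+76*u-50*v, X[0]-84*u-50*v)
    if nm[0]=='h':
        a=X[0]-X[1];print(np.linalg.norm(a),np.degrees(np.arctan2(a[1],a[0])))
k=[d,cam('top')]; print('knob',tri(k,[f([365,404]),np.array([195+303/6,200+155/6])]))
# link in same view: pad the top-side edges of the link  
o,p,Rm=obs();print(p)
```

```text
block fl fr nl nr [[520.8, 215.4], [577.1, 208.3], [506.3, 78.2], [563.3, 70.3]]
len 137.9969988109658 138.71633992282156 wid 56.757311292121635 57.516568055672245
ang 83.98875702802196
ang 84.2947073407869
centre [541.88398555 143.06041225]
base fl nl [[501.1, 230.4], [484.9, 73.8]]
157.49531272216612 84.10595322516174 org [542.42172095 144.23258111] [542.16451666 141.74113488]
holes base f n [[510.9, 218.9], [496.0, 82.1]]
137.58580654066117 83.79833743720532
lip [[516.9, 64.5], [552.9, 60.3]]
knob [545.54453183 125.49276817 139.85127163]
[420.6896574   90.67959645 209.67616157]
```

The jig origin is about (542,143) and its x axis heads 84.05°, with both dimensions checking to within 2%. I'll add tilt correction to the planner and go to the pre-insertion pose.

```bash
cat >> h.py <<'E'
U=np.array([np.cos(np.radians(84.05)),np.sin(np.radians(84.05)),0]); V=np.array([-U[1],U[0],0]); J=np.array([542.,143.,0])
def jig(x,y,z): return J+x*U+y*V+np.array([0,0,z])
def tojig(p): q=np.array(p)-J; return np.array([q@U,q@V,p[2]])
def mat(head,tilt=0):
    h=np.radians(head); z=np.array([np.cos(h),np.sin(h),0]); x=np.array([0,0,-1.]); return np.c_[x,np.cross(z,x),z]
def plan(pos,head,n=None,vmax=.055,wmax=9,Rt=None):
    o,p,Rm=obs(); Rt=mat(head) if Rt is None else Rt
    w=R.from_matrix(Rm.T@Rt).as_rotvec(degrees=True); D=np.array(pos)-p
    n=n or int(np.ceil(max(np.linalg.norm(D)/1000/vmax,np.linalg.norm(w)/wmax,1)))
    M=Rm.copy()
    for i in range(n):
        print((M.T@D/n/1000).round(4).tolist(),(w/n).round(2).tolist()); M=M@R.from_rotvec(w/n,degrees=True).as_matrix()
    print(n,'rows from',p.round(1),'jig',tojig(p).round(1),'F',np.round(o['ft_force'],1),'w',round(o['width'],1))
E
python3 -c "
from h import *
plan(jig(-70-157.7,0,130),-95.95)"
```

```text
[0.0191, 0.0306, 0.0398] [-0.45, 0.02, 0.4]
[0.0193, 0.0302, 0.04] [-0.45, 0.02, 0.4]
[0.0195, 0.0297, 0.0403] [-0.45, 0.02, 0.4]
[0.0197, 0.0293, 0.0405] [-0.45, 0.02, 0.4]
4 rows from [420.7  90.7 209.7] jig [-64.6 115.2 209.7] F [ 0.3 -0.7 -3.3] w 19.9
```

Request:
carry_out(
  commands=[
    [0.019,0.0306,0.04,-0.45,0,0.4],
    [0.019,0.03,0.04,-0.45,0,0.4],
    [0.0195,0.03,0.04,-0.45,0,0.4],
    [0.0195,0.0293,0.0405,-0.45,0,0.4],
    [0,0,0,0,0,0],
  ],
)

```text
t: 7.78
ee_pos: [521.7, -95.4, 127.6]
orientation: [1.291, 1.151, -1.29]
ft_force: [-1.3, 0.7, -1.8]
width: 19.5
```

```bash
python3 -c "
from h import *
plan(jig(-70-157.7,0,33),-95.95,n=3)"
```

```text
[0.0315, -0.0016, -0.0039] [-0.15, 0.03, -0.05]
[0.0315, -0.0016, -0.0038] [-0.15, 0.03, -0.05]
[0.0315, -0.0016, -0.0038] [-0.15, 0.03, -0.05]
3 rows from [521.7 -95.4 127.6] jig [-239.2   -4.5  127.6] F [-1.3  0.7 -1.8] w 19.5
```

Request:
carry_out(
  commands=[
    [0.0315,-0.0016,-0.004,-0.15,0,0],
    [0.0315,-0.0016,-0.004,-0.15,0,0],
    [0.028,-0.001,-0.003,-0.1,0,0],
    [0,0,0,0,0,0],
  ],
)

```text
t: 8.28
ee_pos: [517.5, -87.5, 34.7]
orientation: [1.292, 1.151, -1.291]
ft_force: [0.1, -0.5, -2.0]
width: 19.5
```

Run:
```python
from h import *
plan(jig(-70-157.7,0,32),-95.95,n=1)
o,p,Rm=obs(); print(Rm.round(4))
d=cam('wrist'); s=cam('scene')
a=d['pixels'][0:240,200:520]; b=cv2.resize(s['pixels'][185:285,190:350],None,fx=4,fy=4,interpolation=cv2.INTER_CUBIC)
cv2.imwrite('pics/w3.png',np.vstack([cv2.resize(a,None,fx=1.25,fy=1.25,interpolation=cv2.INTER_CUBIC)[:, :400].copy() if 0 else cv2.copyMakeBorder(a,0,0,160,160,0),b[:360]]))
```

```text
[0.0027, 0.0005, -0.0041] [-0.56, 0.06, -0.12]
1 rows from [517.5 -87.5  34.7] jig [-231.8    0.5   34.7] F [ 0.1 -0.5 -2. ] w 19.5
[[ 0.002   0.9936 -0.1133]
 [-0.0014 -0.1133 -0.9936]
 [-1.      0.0022  0.0011]]
```

View pics/w3.png

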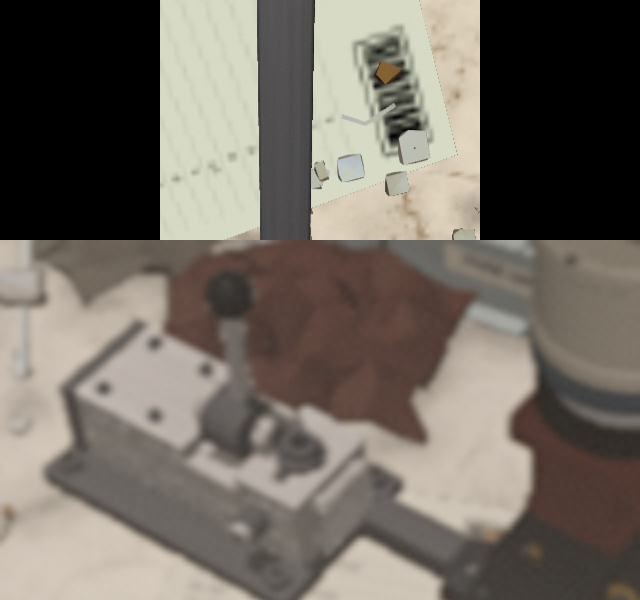

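The scene crop shows the link end just short of the lip and in line with it. The link's apparent width narrows less than expected, so I'll check it for droop.

Run:
```python
from h import *
d=cam('wrist'); o,p,Rm=obs(); g=cv2.GaussianBlur(cv2.cvtColor(d['pixels'],cv2.COLOR_BGR2GRAY),(3,3),0).astype(float)
for r in range(3,220,18):
    row=g[r:r+3].mean(0); gr=np.gradient(row); l=200+np.argmin(gr[200+75:325])+75; rr=325+np.argmax(gr[325:400])
    sub=lambda i,s:i+0.5*(s*gr[i-1]-s*gr[i+1])/(s*gr[i-1]-2*s*gr[i]+s*gr[i+1])
    L,Q=sub(l,1),sub(rr,1)
    # depth from width 20
    uv=np.array([(L+Q)/2,r+1]); v=np.r_[np.linalg.inv(d['K'])@np.r_[uv,1]]; Z=20*384.1435/(Q-L)
    X=d['R'].T@(v*Z-d['t']); q=Rm.T@(X-p); print(r,round(L,1),round(Q,1),'tool',q.round(1))
```

```text
3 296.5 354.7 tool [ -12.5   -2.1 -115.5]
21 296.5 354.3 tool [ -13.4   -2.1 -109.7]
39 296.6 353.6 tool [ -13.1   -2.2 -104.1]
57 296.8 353.6 tool [-14.1  -2.2 -98.2]
75 297.5 352.6 tool [-11.4  -2.2 -92.6]
93 297.5 352.6 tool [-13.3  -2.2 -86.3]
111 297.6 352.6 tool [-14.7  -2.2 -80.1]
129 298.5 351.6 tool [-11.2  -2.2 -73.8]
147 298.5 351.7 tool [-13.2  -2.2 -67.2]
165 298.6 351.3 tool [-13.7  -2.2 -60.6]
183 298.9 350.6 tool [-13.   -2.3 -53.7]
201 299.6 350.6 tool [-12.8  -2.2 -46.6]
219 299.5 350.2 tool [-13.7  -2.3 -39.6]
```

Run:
```python
from h import *
d=cam('top'); f=lambda a:np.array(a)/6+[195,200]
X=ray(d,f([[122,110],[102,247],[465,297],[482,155]]),58); print([tojig(x).round(1).tolist() for x in X])
X=ray(d,f([[86,322],[484,370]]),12); print('base',[tojig(x).round(1).tolist() for x in X])
# gripper/link seen from top vs known
cv2.imwrite('pics/t2.png',cv2.resize(d['pixels'][195:295,195:335],None,fx=5,fy=5,interpolation=cv2.INTER_CUBIC))
```

```text
[[68.7, -28.7, 58.0], [67.5, 25.3, 58.0], [-72.9, 26.9, 58.0], [-71.6, -28.8, 58.0]]
base [[80.0, 49.6, 12.0], [-79.7, 48.7, 12.0]]
```

View pics/t2.png

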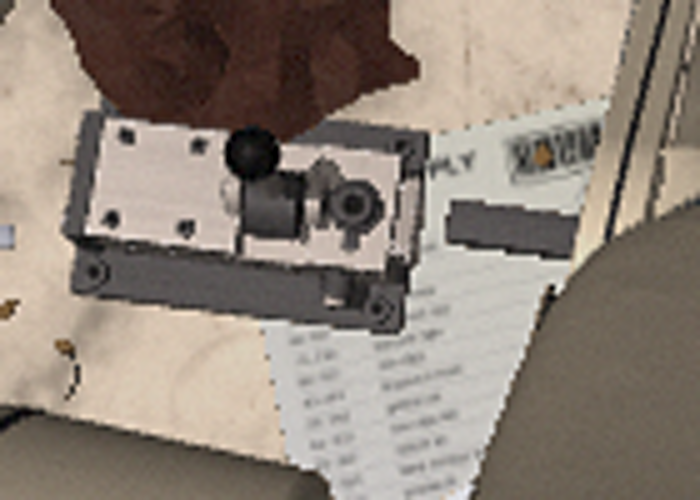

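Run:
```python
from h import *
d=cam('top'); f=lambda a:np.array(a)/5+[195,195]
for uv in ([447,200],[447,243],[575,216],[575,258]): print(tojig(ray(d,f(uv),48)[0]).round(1))
for uv in ([105,113],[83,236],[388,272],[402,150]): print('blk',tojig(ray(d,f(uv),58)[0]).round(1))
plan(jig(-227.7,-1.5,33),-95.95,n=1)
```

```text
[-94.5 -11.9  48. ]
[-97.3   8.3  48. ]
[-154.7  -11.9   48. ]
[-157.2    7.7   48. ]
blk [ 67.5 -30.6  58. ]
blk [68.  27.8 58. ]
blk [-73.1  26.6  58. ]
blk [-71.4 -30.8  58. ]
[0.0045, -0.0012, -0.0041] [-0.52, 0.1, -0.52]
1 rows from [520.6 -87.9  37.5] jig [-231.9   -2.6   37.5] F [ 0.  -0.2 -3.3] w 19.5
```

In the same top image the link centreline and the block centreline agree within 0.5 mm, at my jig y of about −2. Now I'll align there and start the insertion.

Request:
carry_out(
  commands=[
    [0.0045,-0.0006,-0.006,-0.5,0.1,-0.5],
    [0.001,0,-0.006,0,0,0],
    [0,0,-0.004,0,0,0],
  ],
)

```text
t: 8.9
ee_pos: [523.0, -71.2, 33.5]
orientation: [1.287, 1.156, -1.283]
ft_force: [0.5, 0.2, -3.1]
width: 20.0
```

```bash
python3 -c "
from h import *
plan(jig(-200,-2,32.5),-95.95,n=3)"
```

```text
[0.0003, -0.0004, -0.005] [-0.0, 0.0, -0.06]
[0.0003, -0.0004, -0.005] [-0.0, 0.0, -0.06]
[0.0003, -0.0004, -0.005] [-0.0, 0.0, -0.06]
3 rows from [523.  -71.2  33.5] jig [-215.    -3.3   33.5] F [ 0.5  0.2 -3.1] w 20.0
```

Request:
carry_out(
  commands=[
    [0.0005,-0.001,-0.003,0,0,0],
    [0,-0.0003,-0.004,0,0,0],
    [0,0,-0.004,0,0,0],
    [0,0,-0.004,0,0,0],
  ],
)

```text
t: 9.4
ee_pos: [523.1, -54.8, 32.9]
orientation: [1.286, 1.156, -1.283]
ft_force: [-0.9, -0.8, -2.1]
width: 19.5
```

```bash
python3 -c "
from h import *
plan(jig(-180,-2,32.5),-95.95,n=4)"
```

```text
[0.0001, 0.0001, -0.0047] [0.01, 0.0, -0.04]
[0.0001, 0.0001, -0.0047] [0.01, 0.0, -0.04]
[0.0001, 0.0001, -0.0047] [0.01, 0.0, -0.04]
[0.0001, 0.0001, -0.0047] [0.01, 0.0, -0.04]
4 rows from [523.1 -54.8  32.9] jig [-198.7   -1.7   32.9] F [-0.9 -0.8 -2.1] w 19.5
```

It is inside the mouth with no side force. Continuing towards the plunger.

Request:
carry_out(
  commands=[
    [0,0,-0.004,0,0,0],
    [0,0,-0.004,0,0,0],
    [0,0,-0.003,0,0,0],
  ],
)

```text
t: 9.78
ee_pos: [524.5, -43.2, 32.9]
orientation: [1.286, 1.156, -1.283]
ft_force: [0.0, -3.8, -3.1]
width: 19.7
```

Request:
carry_out(
  commands=[
    [0,0,-0.003,0,0,0],
    [0,0,-0.003,0,0,0],
    [0,0,-0.003,0,0,0],
  ],
)

```text
t: 10.15
ee_pos: [525.4, -35.8, 33.0]
orientation: [1.284, 1.154, -1.284]
ft_force: [-0.5, -6.2, -2.6]
width: 19.8
```

Request:
carry_out(
  commands=[
    [0,0,-0.003,0,0,0],
    [0,0,-0.003,0,0,0],
    [0,0,-0.003,0,0,0],
  ],
)

```text
t: 10.52
ee_pos: [526.2, -28.5, 33.1]
orientation: [1.283, 1.152, -1.286]
ft_force: [-0.8, -5.1, -1.9]
width: 19.9
```

```bash
python3 -c "
from h import *
plan(jig(-160,-2,32.5),-95.95,n=4)"
```

```text
[0.0001, -0.0, -0.0031] [-0.0, 0.07, -0.04]
[0.0001, -0.0, -0.0031] [-0.0, 0.07, -0.04]
[0.0001, -0.0, -0.0031] [-0.0, 0.07, -0.04]
[0.0001, -0.0, -0.0031] [-0.0, 0.07, -0.04]
4 rows from [526.2 -28.5  33.1] jig [-172.2   -2.1   33.1] F [-0.8 -5.1 -1.9] w 19.9
```

Request:
carry_out(
  commands=[
    [0,0,-0.003,0,0.1,0],
    [0,0,-0.003,0,0.1,0],
    [0,0,-0.003,0,0,0],
    [0,0,-0.003,0,0,0],
  ],
)

```text
t: 11.02
ee_pos: [527.2, -18.8, 33.1]
orientation: [1.283, 1.153, -1.286]
ft_force: [-0.4, -5.8, -3.1]
width: 19.6
```

Request:
carry_out(
  commands=[
    [0,0,-0.003,0,0,0],
    [0,0,-0.003,0,0,0],
    [0,0,-0.003,0,0,0],
    [0,0,-0.003,0,0,0],
  ],
)

```text
t: 11.52
ee_pos: [528.2, -9.1, 33.1]
orientation: [1.281, 1.151, -1.288]
ft_force: [-0.6, -6.8, -2.9]
width: 19.7
```

```bash
python3 -c "
from h import *
plan(jig(-140,-2,32.5),-95.95,n=4)"
```

```text
[0.0001, -0.0, -0.0032] [-0.01, 0.11, -0.04]
[0.0001, -0.0, -0.0032] [-0.01, 0.11, -0.04]
[0.0001, -0.0, -0.0032] [-0.01, 0.11, -0.04]
[0.0001, -0.0, -0.0032] [-0.01, 0.11, -0.04]
4 rows from [528.2  -9.1  33.1] jig [-152.7   -2.1   33.1] F [-0.6 -6.8 -2.9] w 19.7
```

Request:
carry_out(
  commands=[
    [0,0,-0.002,0,0.1,0],
    [0,0,-0.002,0,0.1,0],
    [0,0,-0.002,0,0.1,0],
    [0,0,-0.002,0,0,0],
  ],
)

```text
t: 12.02
ee_pos: [528.9, -3.1, 33.1]
orientation: [1.283, 1.153, -1.286]
ft_force: [-0.1, -6.1, -3.7]
width: 20.2
```

Request:
carry_out(
  commands=[
    [0,0,-0.0015,0,0,0],
    [0,0,-0.0015,0,0,0],
    [0,0,-0.0015,0,0,0],
    [0,0,-0.0015,0,0,0],
  ],
)

```text
t: 12.52
ee_pos: [529.4, 0.8, 33.1]
orientation: [1.281, 1.151, -1.288]
ft_force: [-0.3, -4.4, -2.3]
width: 19.7
```

Request:
carry_out(
  commands=[
    [0,0,-0.0015,0,0,0],
    [0,0,-0.0015,0,0,0],
    [0,0,-0.0015,0,0,0],
    [0,0,-0.0015,0,0,0],
  ],
)

```text
t: 13.02
ee_pos: [529.8, 4.7, 33.1]
orientation: [1.279, 1.149, -1.289]
ft_force: [0.3, -5.2, -2.8]
width: 19.5
```

Request:
carry_out(
  commands=[
    [0,0,-0.0015,0,0.1,0],
    [0,0,-0.0015,0,0.1,0],
    [0,0,-0.0015,0,0.1,0],
    [0,0,-0.0015,0,0,0],
    [0,0,-0.0015,0,0,0],
  ],
)

```text
t: 13.65
ee_pos: [530.3, 9.6, 33.1]
orientation: [1.28, 1.151, -1.288]
ft_force: [0.2, -5.5, -3.4]
width: 19.9
```

Request:
carry_out(
  commands=[
    [0,0,-0.0015,0,0.1,0],
    [0,0,-0.0015,0,0,0],
    [0,0,-0.0015,0,0.1,0],
    [0,0,-0.0015,0,0,0],
    [0,0,-0.0015,0,0,0],
  ],
)

```text
t: 14.28
ee_pos: [530.9, 14.5, 33.0]
orientation: [1.28, 1.152, -1.289]
ft_force: [-0.3, -5.0, -2.8]
width: 20.0
```

Request:
carry_out(
  commands=[
    [0,0,-0.0015,0,0.1,0],
    [0,0,-0.0015,0,0,0],
    [0,0,-0.0015,0,0.1,0],
    [0,0,-0.0015,0,0,0],
    [0,0,-0.0015,0,0,0],
  ],
)

```text
t: 14.9
ee_pos: [531.4, 19.4, 32.9]
orientation: [1.28, 1.152, -1.289]
ft_force: [-0.8, -5.6, -2.2]
width: 19.7
```

```bash
python3 -c "
from h import *
plan(jig(-120,-2,32.5),-95.95,n=4)"
```

```text
[0.0001, -0.0001, -0.001] [-0.01, 0.1, -0.01]
[0.0001, -0.0001, -0.001] [-0.01, 0.1, -0.01]
[0.0001, -0.0001, -0.001] [-0.01, 0.1, -0.01]
[0.0001, -0.0001, -0.001] [-0.01, 0.1, -0.01]
4 rows from [531.4  19.4  32.9] jig [-124.    -2.3   32.9] F [-0.8 -5.6 -2.2] w 19.7
```

Request:
carry_out(
  commands=[
    [0,0,-0.0015,0,0.1,0],
    [0,0,-0.0015,0,0.1,0],
    [0,0,-0.0015,0,0.1,0],
    [0,0,-0.0015,0,0,0],
    [0,0,-0.0015,0,0,0],
  ],
)

```text
t: 15.52
ee_pos: [532.0, 24.2, 32.8]
orientation: [1.282, 1.154, -1.288]
ft_force: [0.4, -6.5, -3.3]
width: 19.7
```

Request:
carry_out(
  commands=[
    [0,0,-0.0015,0,0.1,0],
    [0,0,-0.0015,0,0,0],
    [0,0,-0.0015,0,0.1,0],
    [0,0,-0.0015,0,0,0],
    [0,0,-0.0015,0,0,0],
  ],
)

```text
t: 16.15
ee_pos: [532.3, 28.4, 32.7]
orientation: [1.28, 1.155, -1.288]
ft_force: [-0.9, -15.6, -2.4]
width: 19.9
```

Force has risen to 15.6 N, which suggests the stop. I'll confirm gently with smaller steps.

Request:
carry_out(
  commands=[
    [0,0,-0.001,0,0,0],
  ],
)

```text
t: 16.27
ee_pos: [532.4, 28.4, 32.7]
orientation: [1.279, 1.154, -1.288]
ft_force: [0.2, -7.4, -2.4]
width: 20.0
```

Request:
carry_out(
  commands=[
    [0,0,-0.0013,0,0,0],
    [0,0,-0.0013,0,0,0],
  ],
)

```text
t: 16.52
ee_pos: [532.4, 28.3, 32.8]
orientation: [1.276, 1.152, -1.29]
ft_force: [-0.5, -11.4, -1.9]
width: 19.7
```

Request:
carry_out(
  commands=[
    [0,0,-0.0015,0,0.1,0],
    [0,0,-0.0015,0,0,0],
  ],
)

```text
t: 16.77
ee_pos: [532.4, 28.4, 32.8]
orientation: [1.274, 1.151, -1.291]
ft_force: [-0.9, -12.9, -1.5]
width: 19.4
```

Request:
carry_out(
  commands=[
    [0,0,0,0,0,0],
    [0,0,0,0,0,0],
    [0,0,0,0,0,0],
    [0,0,0,0,0,0],
  ],
  grip=0.4,
)

```text
t: 17.27
ee_pos: [533.3, 28.9, 33.5]
orientation: [1.276, 1.151, -1.29]
ft_force: [0.0, 1.1, -0.4]
width: 51.9
```

The stop is solid: the TCP stayed at y = 28.4 under 11–15 N. The link is released, so I'll lift clear and turn the gripper so its jaws lie along the lever's pin.

Request:
carry_out(
  commands=[
    [-0.02,0,0,0,0,0],
    [-0.05,0,0,0,0,0],
    [-0.055,0,0,0,0,0],
    [-0.055,0,0,0,0,0],
    [-0.04,0,0,0,0,0],
  ],
  grip=0,
)

```text
t: 17.9
ee_pos: [531.3, 32.2, 256.7]
orientation: [1.272, 1.157, -1.295]
ft_force: [0.4, -0.1, -0.5]
width: 87.7
```

```bash
python3 -c "
from h import *
print(np.round(obs()[0]['qpos'],2))
plan(jig(-16,-14,230),-5.95)"
```

```text
[ 0.04  0.25  1.8  -0.01  1.1   0.15]
[0.0025, 0.0014, -0.0096] [-8.99, 0.02, 0.08]
[0.0026, 0.0028, -0.0092] [-8.99, 0.02, 0.08]
[0.0026, 0.0042, -0.0087] [-8.99, 0.02, 0.08]
[0.0026, 0.0055, -0.0079] [-8.99, 0.02, 0.08]
[0.0026, 0.0067, -0.0069] [-8.99, 0.02, 0.08]
[0.0026, 0.0077, -0.0058] [-8.99, 0.02, 0.08]
[0.0026, 0.0085, -0.0045] [-8.99, 0.02, 0.08]
[0.0026, 0.0091, -0.0032] [-8.99, 0.02, 0.08]
[0.0026, 0.0095, -0.0017] [-8.99, 0.02, 0.08]
[0.0027, 0.0096, -0.0002] [-8.99, 0.02, 0.08]
10 rows from [531.3  32.2 256.7] jig [-111.3   -0.9  256.7] F [ 0.4 -0.1 -0.5] w 87.7
```

Request:
carry_out(
  commands=[
    [0.0025,0.0014,-0.0096,-9,0,0.1],
    [0.0025,0.003,-0.009,-9,0,0.1],
    [0.0025,0.004,-0.009,-9,0,0.1],
    [0.0025,0.0055,-0.008,-9,0,0.1],
    [0.0025,0.0067,-0.007,-9,0,0.1],
    [0.0025,0.0077,-0.006,-9,0,0.1],
    [0.0025,0.0085,-0.0045,-9,0,0.1],
    [0.0025,0.009,-0.003,-9,0,0.1],
  ],
)

```text
t: 18.9
ee_pos: [550.2, 110.8, 241.2]
orientation: [0.293, 1.537, -0.293]
ft_force: [-0.0, -0.3, 0.1]
width: 87.4
```

```bash
python3 -c "
from h import *
plan(jig(-16,-14,230),-5.95)"
```

```text
[0.0056, 0.0076, -0.0009] [-7.75, 0.38, -0.03]
[0.0056, 0.0077, 0.0002] [-7.75, 0.38, -0.03]
2 rows from [550.2 110.8 241.2] jig [-31.2 -11.5 241.2] F [-0.  -0.3  0.1] w 87.4
```

Request:
carry_out(
  commands=[
    [0.005,0.0076,-0.001,-7.7,0.4,0],
    [0.005,0.0077,0,-7.7,0.4,0],
    [0,0,0,0,0,0],
    [0,0,0,0,0,0],
  ],
)

```text
t: 19.4
ee_pos: [553.3, 127.1, 230.7]
orientation: [0.078, 1.571, -0.076]
ft_force: [-0.5, 0.4, 0.1]
width: 87.9
```

Run:
```python
from h import *
d=cam('wrist'); im=d['pixels']; o,p,Rm=obs(); print(p,tojig(p),Rm.round(3))
m=(im.max(2)<45).astype(np.uint8); m=cv2.morphologyEx(m,cv2.MORPH_OPEN,np.ones((9,9)))
n,l,s,c=cv2.connectedComponentsWithStats(m)
for i in range(1,n):
    if s[i,4]>500: print(s[i],c[i].round(1), tojig(ray(d,c[i],142)[0]).round(1), (Rm.T@(ray(d,c[i],142)[0]-p)).round(1))
cv2.imwrite('pics/w4.png',im)
```

```text
[553.2725455  127.02883585 230.70985445] [-14.71660511 -12.8673968  230.70985445] [[-0.002  0.098  0.995]
 [ 0.001  0.995 -0.098]
 [-1.     0.001 -0.002]]
[  85    6   50   46 1695] [108.9  29. ] [-142.2  119.3  142. ] [  88.8 -126.8 -132.7]
[ 577   79   63   73 1642] [602. 111.] [157.3  75.4 142. ] [ 89.1 172.4 -87.1]
[611 178  26  32 576] [623.7 193.2] [181.9  24.2 142. ] [ 89.  196.7 -35.8]
[305 216  34  34 988] [321.7 232. ] [-16.5  -3.4 142. ] [88.7 -1.8 -9.3]
[ 118  276  112   97 5554] [184.9 332.2] [-115.6  -79.4  142. ] [  88.5 -101.4   66. ]
[ 420  276  105   95 5279] [461.7 330.3] [ 85.7 -76.6 142. ] [88.7 99.9 64.5]
[    0   315   640   165 27785] [168.2 427.3] [-136.3 -162.7  142. ] [  88.3 -122.5  149.3]
[  468   321   172   127 11980] [571.2 387.7] [ 174.  -124.8  142. ] [ 88.7 188.  113.2]
```

View pics/w4.png

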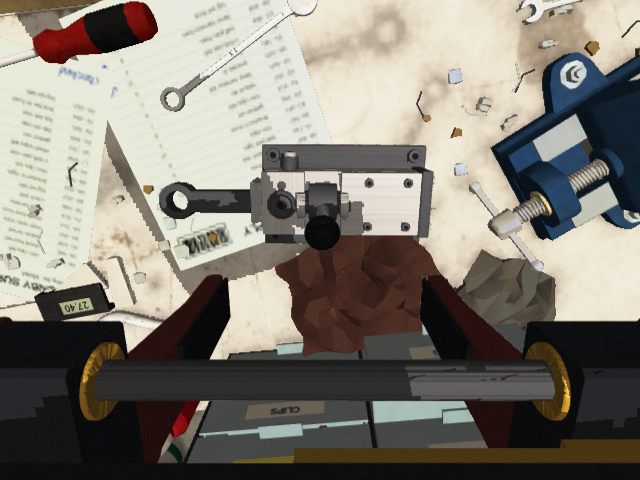

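The link sits in the jig, with its eye at (178,201), and the knob is at (321,232), centred between the jaws. I'll check its y against the base plate edges in this same view.

Run:
```python
from h import *
d=cam('wrist'); o,p,Rm=obs(); im=cv2.imread('pics/w4.png')
for x,z,y in((-76,12,50),(84,12,50),(80,58,28),(80,58,-28),(-16,142,-11.7),(-16,65,0)): print((x,y,z),proj(d,jig(x,y-2,z)).round(1))
cv2.imwrite('pics/w4c.png',cv2.resize(im[135:265,250:440],None,fx=4,fy=4,interpolation=cv2.INTER_CUBIC))
```

```text
(-76, 50, 12) [[261.1 145.9]]
(84, 50, 12) [[426.8 147. ]]
(80, 28, 58) [[433.9 175.2]]
(80, -28, 58) [[428.7 237.5]]
(-16, -11.7, 142) [[322.4 246.6]]
(-16, 0, 65) [[322.8 207.9]]
```

View pics/w4c.png

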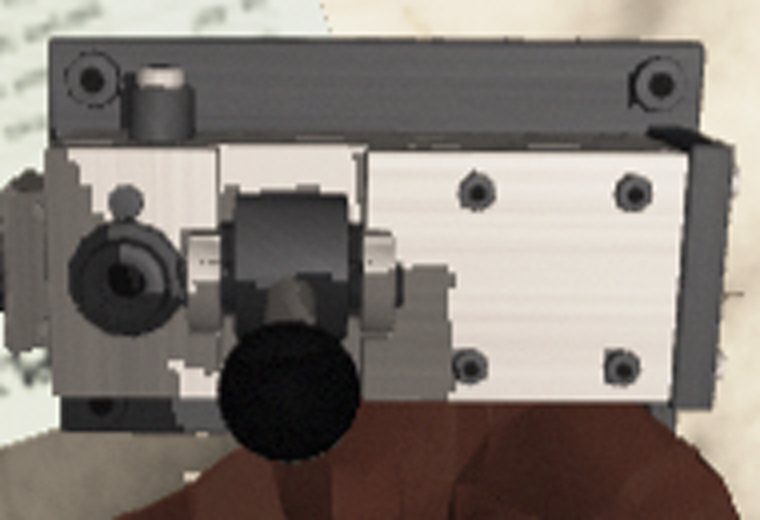

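The base and block edges match the model to 1–2 mm, and the knob sits at jig y of about −4 (model frame). I'll descend around it and grip it.

```bash
python3 -c "
from h import *
plan(jig(-14.7,-4.5,131),-5.95,n=3)"
```

```text
[0.0333, -0.0, -0.0027] [0.12, -0.03, -0.02]
[0.0333, 0.0, -0.0028] [0.12, -0.03, -0.02]
[0.0333, 0.0, -0.0028] [0.12, -0.03, -0.02]
3 rows from [553.3 127.  230.7] jig [-14.8 -12.9 230.7] F [-1.3  0.6  0. ] w 87.5
```

Request:
carry_out(
  commands=[
    [0.033,0,-0.0027,0.1,0,0],
    [0.033,0,-0.0028,0.1,0,0],
    [0.028,0,-0.0028,0.1,0,0],
    [0,0,0,0,0,0],
  ],
)

```text
t: 20.0
ee_pos: [546.1, 127.3, 136.5]
orientation: [0.087, 1.566, -0.084]
ft_force: [0.1, 0.0, 0.4]
width: 87.6
```

```bash
python3 -c "
from h import *
plan(jig(-14.7,-4.5,131),-5.95,n=1)"
```

```text
[0.0055, 0.0005, -0.0012] [-0.3, 0.15, -0.14]
1 rows from [546.1 127.3 136.5] jig [-15.2  -5.7 136.5] F [0.1 0.  0.4] w 87.6
```

Request:
carry_out(
  commands=[
    [0.006,0.0005,-0.001,-0.3,0,0],
    [0.001,0,0,0,0,0],
    [0.0005,0,0,0,0,0],
    [0.0005,0,0,0,0,0],
    [0.0005,0,0,0,0,0],
    [0.0005,0,0,0,0,0],
    [0.0005,0,0,0,0,0],
    [0,0,0,0,0,0],
  ],
  grip=1,
)

```text
t: 21.0
ee_pos: [547.9, 125.8, 131.1]
orientation: [0.081, 1.56, -0.081]
ft_force: [-0.7, 2.7, 0.2]
width: 22.5
```

Request:
carry_out(
  commands=[
    [0,0,0,0,0,0],
    [0,0,0,0,0,0],
  ],
)

```text
t: 21.25
ee_pos: [547.9, 125.9, 131.1]
orientation: [0.081, 1.56, -0.081]
ft_force: [-0.1, -1.3, 1.2]
width: 22.2
```

```bash
python3 -c "
from h import *
plan(jig(-14.7,-4.5,131),-5.95,n=1)"
```

```text
[0.0, 0.0017, -0.0031] [0.03, 0.51, -0.02]
1 rows from [547.9 125.9 131.1] jig [-16.4  -7.7 131.1] F [-0.1 -1.3  1.2] w 22.2
```

Request:
carry_out(
  commands=[
    [0,0,-0.008,0,0.5,0],
    [0.001,0,-0.008,0,0,0],
    [0.0018,0,-0.0078,0,0,0],
    [0.0025,0,-0.0076,0,0,0],
  ],
)

```text
t: 21.75
ee_pos: [517.8, 129.2, 126.7]
orientation: [0.081, 1.563, -0.08]
ft_force: [2.8, -3.8, 3.5]
width: 22.5
```

```bash
cat >> h.py <<'E'
def lev(c=(3.4,11.9)):
    o,p,Rm=obs(); q=tojig(p); y,z=q[1]+c[0]+2,q[2]+c[1]-65
    print('jig',q.round(1),'phi',np.arctan2(y,z).round(3),'rad',np.hypot(y,z).round(1),'F jig',[round(float(np.dot(o['ft_force'],a)),1) for a in(U,V,[0,0,1])],'w',round(o['width'],1),'rotfix',R.from_matrix(Rm.T@mat(-5.95)).as_rotvec(degrees=True).round(2))
E
python3 -c "
from h import *
lev()"
```

```text
jig [-16.2  22.6 126.7] phi 0.364 rad 78.8 F jig [-3.5, -3.2, 3.5] w 22.5 rotfix [ 0.06  0.35 -0.06]
```

Request:
carry_out(
  commands=[
    [0.0035,0,-0.0073,0,0.3,0],
    [0.004,0,-0.0069,0,0,0],
    [0.0047,0,-0.0065,0,0,0],
    [0.0054,0,-0.006,0,0,0],
  ],
)

```text
t: 22.25
ee_pos: [488.3, 132.4, 109.4]
orientation: [0.081, 1.569, -0.08]
ft_force: [1.8, -3.4, 2.8]
width: 22.3
```

```bash
python3 -c "
from h import *
lev()"
```

```text
jig [-16.1  52.3 109.4] phi 0.797 rad 80.7 F jig [-3.2, -2.1, 2.8] w 22.3 rotfix [ 0.08  0.02 -0.07]
```

Request:
carry_out(
  commands=[
    [0.0063,0,-0.005,0,0,0],
    [0.0067,0,-0.0044,0,0,0],
    [0.0071,0,-0.0037,0,0,0],
    [0.0074,0,-0.003,0,0,0],
  ],
)

```text
t: 22.75
ee_pos: [468.2, 134.5, 81.9]
orientation: [0.082, 1.572, -0.08]
ft_force: [-0.1, -4.1, 11.5]
width: 22.8
```

```bash
python3 -c "
from h import *
lev()"
```

```text
jig [-16.1  72.5  81.9] phi 1.217 rad 83.1 F jig [-4.1, -0.3, 11.5] w 22.8 rotfix [ 0.07 -0.17 -0.07]
```

Request:
carry_out(
  commands=[
    [0.006,0,-0.001,0,0,0],
    [0.006,0,-0.0006,0,0,0],
    [0.005,0,0,0,0,0],
  ],
)

```text
t: 23.12
ee_pos: [462.7, 135.1, 65.3]
orientation: [0.082, 1.577, -0.08]
ft_force: [-1.8, -2.4, 12.0]
width: 22.5
```

Request:
carry_out(
  commands=[
    [0.003,0,0,0,0,0],
    [0.003,0,0,0,0,0],
  ],
)

```text
t: 23.38
ee_pos: [461.2, 135.3, 59.7]
orientation: [0.082, 1.578, -0.08]
ft_force: [0.9, -3.3, 10.2]
width: 22.4
```

```bash
python3 -c "
from h import *
lev()"
```

```text
jig [-16.   79.6  59.7] phi 1.493 rad 85.3 F jig [-3.2, -1.3, 10.2] w 22.4 rotfix [ 0.05 -0.52 -0.05]
```

Request:
carry_out(
  commands=[
    [0.003,0,0,0,-0.3,0],
    [0.003,0,0,0,-0.3,0],
  ],
)

```text
t: 23.62
ee_pos: [460.3, 135.5, 54.7]
orientation: [0.082, 1.568, -0.08]
ft_force: [-4.0, -5.0, 27.0]
width: 22.8
```

Run:
```python
from h import *
lev()
s=cam('scene'); w=cam('wrist')['pixels']
cv2.imwrite('pics/f1.png',np.vstack([cv2.resize(s['pixels'][180:290,180:340],None,fx=4,fy=4,interpolation=cv2.INTER_CUBIC)[:, :],w[::2,::2].repeat(1,0)[:160].copy() if 0 else cv2.copyMakeBorder(w[60:220,120:520],0,0,120,120,0)]))
```

```text
jig [-16.   80.5  54.7] phi 1.552 rad 85.9 F jig [-5.4, 3.4, 27.0] w 22.8 rotfix [ 0.05  0.09 -0.06]
```

View pics/f1.png

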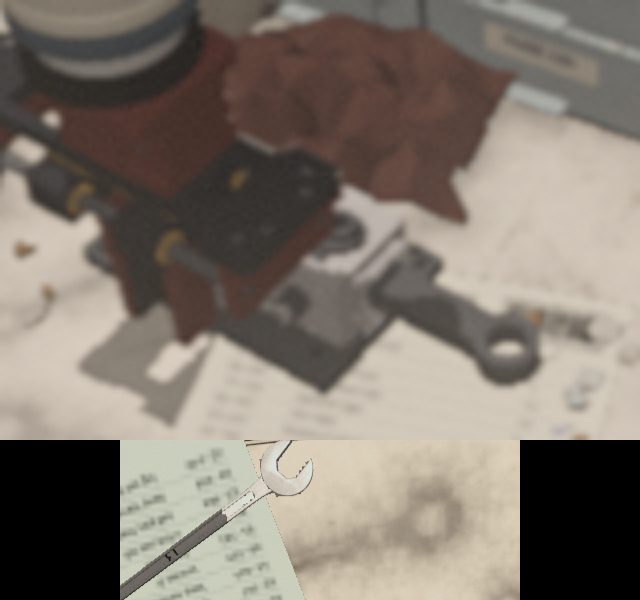

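Force rose to 27 N at the end of travel, so the lever is at its limit. I'll relax, let go and rise clear.

Request:
carry_out(
  commands=[
    [0.001,0,0,0,0,0],
    [0.001,0,0,0,0,0],
  ],
)

```text
t: 23.98
ee_pos: [460.2, 135.5, 54.2]
orientation: [0.082, 1.566, -0.08]
ft_force: [-1.4, -4.8, 19.2]
width: 22.7
```

Request:
carry_out(
  commands=[
    [0,0,0,0,0,0],
    [0,0,0,0,0,0],
    [0,0,0,0,0,0],
    [0,0,0,0,0,0],
    [0,0,0,0,0,0],
    [0,0,0,0,0,0],
  ],
  grip=0.2,
)

```text
t: 24.72
ee_pos: [456.1, 135.7, 52.7]
orientation: [0.082, 1.573, -0.081]
ft_force: [0.7, 0.0, -1.1]
width: 70.2
```

Request:
carry_out(
  commands=[
    [-0.02,0,0,0,0,0],
    [-0.04,0,0,0,0,0],
    [-0.05,0,0,0,0,0],
    [-0.05,0,0,0,0,0],
    [-0.03,0,0,0,0,0],
    [0,0,0,0,0,0],
  ],
)

```text
t: 25.48
ee_pos: [456.4, 135.4, 248.0]
orientation: [0.082, 1.574, -0.081]
ft_force: [0.3, 0.3, -1.0]
width: 70.1
```

Run:
```python
from h import *
lev()
d=cam('wrist'); im=d['pixels']; o,p,Rm=obs()
m=(im.max(2)<45).astype(np.uint8); m=cv2.morphologyEx(m,cv2.MORPH_OPEN,np.ones((9,9)))
n,l,s,c=cv2.connectedComponentsWithStats(m)
for z,ph in((65+78*np.cos(a),a) for a in(1.2,1.3,1.4)): print('expect',ph,proj(d,jig(-16,-2+78*np.sin(ph),z)).round(1))
for i in range(1,n):
    if s[i,4]>300 and c[i,1]<270: print(s[i],c[i].round(1),[tojig(ray(d,c[i],z)[0]).round(1) for z in (78,)])
cv2.imwrite('pics/f2.png',im)
```

```text
jig [-16.4  84.4 248. ] phi 0.431 rad 214.6 F jig [0.3, -0.3, -1.0] w 70.1 rotfix [ 0.01 -0.29  0.  ]
expect 1.2 [[324.9 239.1]]
expect 1.3 [[324.9 234.1]]
expect 1.4 [[324.9 230.1]]
[ 181    0  122   62 5867] [235.4  26.2] [array([-86. , 238.6,  78. ])]
[ 114  126   41   36 1160] [133.8 144. ] [array([-176.8,  149.3,   78. ])]
[617 155  23  24 397] [629.1 167. ] [array([243.8, 130.6,  78. ])]
[ 547  188   77  117 4526] [589.1 239.6] [array([221.4,  66.2,  78. ])]
[ 271  217   75   49 1791] [310.8 242. ] [array([-28.7,  63.7,  78. ])]
```

Run:
```python
from h import *
V_={}
for n,box,r in(('wrist',(260,200,130,80),(11,17)),('scene',(180,180,160,110),(4,8)),('top',(200,210,90,70),(3,7))):
    d=cam(n); im=d['pixels']; x,y,w,h=box
    g=cv2.resize(cv2.cvtColor(im,cv2.COLOR_BGR2GRAY)[y:y+h,x:x+w],None,fx=4,fy=4,interpolation=cv2.INTER_CUBIC)
    c=cv2.HoughCircles(g,cv2.HOUGH_GRADIENT,1.5,30,param1=120,param2=22,minRadius=r[0]*4,maxRadius=r[1]*4)
    if c is not None:
        for k in c[0][:6]:
            u=k[:2]/4+[x,y]; v=int(g[int(k[1])-4:int(k[1])+5,int(k[0])-4:int(k[0])+5].mean()); print(n,u.round(1),'r',k[2]/4,'grey',v)
    for a in(0.9,1.2,1.3,1.4): print('  exp',a,proj(d,jig(-16,-2+78*np.sin(a),65+78*np.cos(a))).round(1)[0])
d=cam('wrist'); 
for nm,im in(('f2',d['pixels']),):
    hs=cv2.HoughCircles(cv2.resize(cv2.cvtColor(im,cv2.COLOR_BGR2GRAY)[80:260,60:260],None,fx=4,fy=4),cv2.HOUGH_GRADIENT,1.5,40,param1=120,param2=30,minRadius=28,maxRadius=100)
    if hs is not None:
        for k in hs[0][:4]: u=k[:2]/4+[60,80]; print('eye?',u,k[2]/4,tojig(ray(d,u,46)[0]).round(1))
```

```text
wrist [325.8 230.2] r 13.2125 grey 12
  exp 0.9 [325.4 261.3]
  exp 1.2 [325.4 240.8]
  exp 1.3 [325.4 235.8]
  exp 1.4 [325.4 231.7]
scene [306.6 268.7] r 7.7875004 grey 163
scene [227.1 200.4] r 6.9625 grey 182
scene [266.4 238.3] r 5.05 grey 87
scene [201.9 234.2] r 5.6125 grey 199
scene [303.6 251.4] r 6.925 grey 200
  exp 0.9 [225.3 231.2]
  exp 1.2 [222.7 242.6]
  exp 1.3 [222.3 246.1]
  exp 1.4 [222.3 249.4]
top [281.9 230.4] r 6.375 grey 174
top [265.4 237.6] r 6.7875004 grey 31
top [248.2 233.4] r 6.375 grey 90
top [275.6 268.3] r 4.6875 grey 199
top [283.8 239.8] r 5.1375 grey 90
top [268.1 228.9] r 6.7875004 grey 195
  exp 0.9 [242.1 257. ]
  exp 1.2 [242.7 263.4]
  exp 1.3 [243.  264.9]
  exp 1.4 [243.4 266.1]
eye? [192.1875 201.3125] 7.4875 [-143.5   99.2   46. ]
eye? [ 81.9375 160.8125] 14.012501 [-242.3  136.9   46. ]
eye? [ 82.6875 136.8125] 11.05 [-238.1  158.4   46. ]
```

Run:
```python
from h import *
for n in('wrist','top','scene'):
    d=cam(n); c=proj(d,jig(-147,-2,46))[0]; m=proj(d,jig(-130,-2,46))[0]; print(n,'pred eye',c.round(1),end=' ')
    x,y=(c-40).astype(int).clip(0); g=cv2.resize(cv2.cvtColor(d['pixels'],cv2.COLOR_BGR2GRAY)[y:y+80,x:x+80],None,fx=4,fy=4,interpolation=cv2.INTER_CUBIC)
    h=cv2.HoughCircles(g,cv2.HOUGH_GRADIENT,1.5,30,param1=100,param2=20,minRadius=12,maxRadius=90)
    if h is not None:
        for k in h[0][:4]: u=k[:2]/4+[x,y]; print(u.round(1),'r',round(float(k[2]/4),1),tojig(ray(d,u,46)[0]).round(1),end=' | ')
    print()
```

```text
wrist pred eye [197.5 299.8] [195.8 297.1] r 15.9 [-148.4    1.    46. ] | [190.6 303.1] r 15.6 [-154.4   -5.6   46. ] | [172.9 316.9] r 14.8 [-174.   -21.2   46. ] | [166.2 313.6] r 22.3 [-180.5  -17.4   46. ] | 
top pred eye [306.2 242.1] [292.8 237.4] r 19.4 [-114.6   -9.    46. ] | [299.2 246.1] r 22.3 [-132.     9.4   46. ] | [289.8 224.7] r 22.3 [-103.5  -38.2   46. ] | [291.3 247.6] r 22.3 [-114.3   15.2   46. ] | 
scene pred eye [304.5 264.3] [306.2 267.3] r 9.0 [-153.8    2.3   46. ] | [280.7 250.1] r 10.6 [-88.4  -5.7  46. ] | [280.3 239.9] r 9.8 [-72.  -26.6  46. ] | [264.9 238.1] r 5.6 [-43.7 -13.7  46. ] |
```

```bash
python3 -c "
from h import *
print(ctrl.close_job(), ctrl.get_obs()['t'])"
```

```text
the job is handed in; nothing more can be done
the job is handed in; nothing more can be done
```

The link is in the jig against its end stop, and the cam lever is swung right over. I let go, raised the arm clear and handed the job in at about 26 s.

- **Insertion:** The plunger drag was a steady 4–7 N. About 95 mm past the mouth the push rose to 15.6 N. The gripper then stayed put within 0.1 mm over three more small pushes, which read 7–13 N. The highest reading was 15.6 N, but the force is only reported at the end of each move, so a short peak in between would not show.
- **Lever:** I gripped the knob and swung it over. It took 10–12 N while the cam was closing, and 27 N at the knob where it came up solid.
- **Last checks:**
  - **Lever position:** In the wrist view the knob is at (325.8, 230.2). I expected (325.4, 231.7) for the fully closed lever, so they agree.
  - **Link position:** The wrist view puts the eye at jig x of about −148. That fits the −147 expected from the stop depth, to about 2 mm.
  - **Gripper:** It is open and about 170 mm above the jig, and the wrist force reads about zero.
- **Checks that failed or disagreed:**
  - The top and scene cameras gave no usable detection of the knob, and the top camera gave none of the eye.
  - The scene camera's weak detection of the eye, at −154, is about 6 mm from the wrist reading.
  - The knob started 5–10 mm nearer the robot than the stated rest angle implied, and the grip allowed for it.

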